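# Set a drooping bin lid's friction hinge

## Task

The ingredient bin's lid has started to droop: snug up the black tension knob on its hinge block (clockwise) just enough that the lid stays where it is put, and no tighter than it has to be, since an overtightened clamp ruins the brake lining. Try it by lifting the lid by its pull bar to about 40 degrees and letting go, tighten a little more if it sinks, and in the end leave it standing open by itself at about 40 degrees.

Things in the scene. Friction and masses are not known exactly. Their poses are not given: they have to be found in the camera images.
- bin: frosted, cream-white ingredient bin, 174 (depth) x 226 (width) x 128 mm high, screwed to the table. Origin: centre of its underside; +x is from its front to its rear (hinge) side, +y to its left, z up. A grey metal hinge block (30 mm wide, top of its bridge at z = 171 mm, its collar nut at 176 mm) is fixed on its left wall at the rear, centred at x = 84, y = 128 mm.
- lid_bar (a point): middle of the round steel pull bar on the lid: 10 mm thick, 78 mm straight along the lid's y, 31 mm clear above the lid. Closed, it lies 149 mm in front of and 36 mm above the hinge axis (160 mm over the table); it turns with the lid. The lid reaches 9 mm (its lip 23 mm) in front of it: at a raised lid, fingers spread wide and deep below the bar would push the lid down.
- lid_hinge (a point): point on the lid's hinge axis, in the middle of the lid's width; the axis runs along the bin's y, 84 mm behind the bin's origin and 124 mm above the table.
- bin_lid (a joint): lid angle in rad: 0 closed, grows as the front rises, stop at 1.0. The lid weighs 0.25 to 0.46 kg (not known beforehand), a moment of 0.21 to 0.39 N m when level, times about the cosine of its angle. Loose, it falls shut when let go. It stays where the hinge's drag (0.016 N m per newton of clamp load, plus 0.02) exceeds that moment; when let go it settles back by up to 0.06 rad before it holds.
- knob_grip (a point): point on the axis of the tension knob at the height to grip it. The knob is black, six-lobed, 38 mm across and 22 mm high (12 mm below to 10 mm above this point), on top of the hinge block with its axis upright; it can be gripped across at any angle and the space around it is free; 191 mm over the table.
- tension_knob (a joint): turn of the knob in rad: 0 at the start, grows clockwise from above (tightening), up to 4.2; stays where left. Its own friction is 0.16 N m. The shoe bites after 0.1 to 1.9 rad (worn lining, not known beforehand); from there each rad adds about 15 N of clamp load. At 40 degrees the lid needs 8 to 19 N, depending on its weight.
- brake_shoe: brass shoe inside the hinge block, pressed by the knob on the lid's hinge drum (radius 24 mm); cannot be handled. More than 24 N of clamp load overtightens it. The load pushes back on the knob with 0.006 N m per newton: a turning hand feels the knob's friction plus this, a hand that has stopped and holds still is left with about the friction less this.
- scoop: portion scoop with a handle, 236 x 50 x 41 mm, lying on the table; leave alone
- salt_jar: round jar with a wooden-coloured lid, 72 mm across, 78 mm high; leave alone
- shaker: steel shaker with a loop handle, 69 x 96 x 105 mm; leave alone
- deli_tub: empty clear plastic tub, 114 mm across, 75 mm high; leave alone

How it is judged:
By the outcome, as a careful person would: the job done as asked, in the order asked, and still so for the second after the job is handed in, with the robot touching nothing.
It also fails if it takes over 72 s, if anything falls off the work surface, if the arm or the gripper's body presses on something with over 40 N, if the wrist force passes 120 N, or if a joint passes its speed limit or range.

## Robot

A 7-joint arm with a two-finger parallel gripper is mounted at the origin on a cart in front of the work surface, level with it; the furniture and walls round the work are solid. World frame = base frame: x ahead of the robot, y to its left, z up, the work surface at z = 0. Lengths are in m, angles in rad, forces in N, time in s.
With the tool pointing down it reaches from about 0.4 to 0.85 m from the base axis. Payload 10.4 kg.
Tool frame: the origin (TCP) lies midway between the tips of the shut fingers; the grasp point (between the pads) lies 19 mm behind it; z points along the fingers, x is the direction in which the jaws open and shut, and the axes are right-handed (so a half turn about z gives the same grasp; the last joint's range is limited). The gripper opens to 85 mm and grips with 20 to 120 N. Pads are 22 mm wide; open, the fingers measure 114 mm over their backs; the gripper's body (76 mm by 85 mm) begins 54 mm behind the grasp point. The pads swing forward as they close: fully open they stand 13 mm farther back than shut.
Start: joints at [-0.023, 0.332, -0.065, 1.46, 0.022, 1.35, -0.088], TCP at [0.625, 0, 0.204] pointing down, gripper open.
Joint ranges: [-2.6, 2.6], [-0.5, 2.12], [-1.47, 1.34], [0.16, 2.42], [-1.27, 4.41], [0.06, 2.06], [-2.6, 2.6]. Speed limits (rad/s): [2.22, 2.22, 2.79, 2.79, 3.14, 3.14, 3.14].

## Interface

Orientations are given as a unit quaternion [x, y, z, w].
In Python, from workcell import manip, cams gives the robot as it stands.
- The arm moves only by the tool move_arm, never from a script. Its argument "moves" is a list of rows, each a list of 7 numbers: the turn, a rotation vector about the tool's x, y, z in degrees, then the shift along the tool's x, y, z in m, then the finger opening in m, from 0 to 0.0854. A call has 1 to 10 rows; each row is the pose to reach, as a shift and turn from the pose commanded when the call began, along the tool's axes at that moment; what a row does not reach only later rows make up. A row lasts 1/10 s, in which the tool goes at most 50 mm and 8.59 degrees, less where a joint would pass 70% of its speed; a pose out of reach is approached as far as the arm can. A call with a gripper value outside its range is refused whole. The fingers move at their own pace and stop on an object; "grip_force" is the grip in N (left out, the last holds). Time passes only in rows, so rows that repeat a pose let the fingers close. It gives the time, the measured TCP pose, the force and the opening at its end, in the units of the state.
- manip.get_obs(): the state, without advancing time (a new reading comes with each control period).
- cams.camera(name): name is "scene" or "side" or "wrist"; returns the picture (384x512x3 uint8, red, green, blue); there is no depth.
- cams.camera_params(name): a dict with "fx", "fy", "cx", "cy" (pixels), "xyz" and "rotation" of the camera in the world. Camera axes: x right, y up, looking along -z (the intrinsics and any distortion apply to the point x, -y, -z); pixel columns grow to the right and rows downward; lengths in m; the calibration is good to about 2 mm. The wrist camera is an equidistant fisheye: a pixel r from the principal point sees the ray r / f radians off the axis. A picture is of the moment at which its call begins: read the wrist's pose just before it. camera_params takes no time and is no camera call; for the wrist camera it gives the pose at the moment of the call.
- manip.hand_in(): hands the job in, once; it reports no verdict.
The state is a dict: "clock": time; "joint_pos": joint angles; "joint_velocities": joint speeds; "tau": joint torques, N m; "position": TCP position; "ee_rot": TCP orientation; "ft_force": force on the tool from outside, world axes, zero at the start; "torque": the same for the moment, N m; "grip_width": opening from 0.0 (shut) to 1.0 (fully open).
Only numpy, scipy, OpenCV 4.12 (cv2) and the standard library are available. Lean on these libraries where they do the work, as an engineer would, in place of code of your own. Each camera call takes 0.05 s, during which the arm holds its last target. There are 200 camera calls.

## Working session

There is one attempt and no reset: what is moved stays moved. The work goes in short steps, Python scripts to look and compute and a tool call to move; the robot and the scene stay as the last step left them, time stands still between calls to the robot, and variables do not carry over. Pictures are saved under pics/ and viewed, about 8 in all and at most 12, crops included, and the job is handed in when it is done.

Besides the shell and the picture viewer there is one more tool, called after "Emit:" by a JSON object that holds its "method" and its "body", one argument or row to a line. move_arm: Moves the arm, as the interface text tells. Its arguments: {"type":"object","properties":{"moves":{"type":"array","items":{"type":"array","items":{"type":"number"}}},"grip_force":{"type":"number"}},"required":["moves"]}

```bash
ls; mkdir -p pics; python3 - <<'E'
from workcell import manip, cams
import cv2
print(manip.get_obs())
for n in ["scene","side"]:
    print(n,cams.camera_params(n))
    im=cams.camera(n); cv2.imwrite(f"pics/{n}0.png",im[:,:,::-1])
import numpy as np
print(cams.camera_params("wrist"))
a=[cv2.imread(f"pics/{n}0.png") for n in ["scene","side"]]
E
```

```text
pics
{'clock': 0.0, 'joint_pos': array([-0.02260142,  0.33284775, -0.06470653,  1.46098108,  0.02161225,
        1.34992916, -0.0884839 ]), 'joint_velocities': array([-1.44703520e-04, -1.22952409e-03,  7.57530133e-05,  8.69531797e-04,
       -1.35185932e-04,  3.53790582e-04,  7.91300953e-04]), 'tau': array([ 4.98105128e-04, -6.25449800e+01,  4.97091911e-02, -3.91610491e+01,
        1.63588714e-02,  9.83294769e-03, -6.01235030e-06]), 'position': array([ 6.24556985e-01, -8.96946524e-06,  2.03212080e-01]), 'ee_rot': array([ 9.99999730e-01,  2.41105482e-05, -7.33512847e-04,  4.07071028e-05]), 'ft_force': array([ 0.65237766,  0.14345384, -0.44318115]), 'torque': array([-0.02015839, -0.02500329, -0.02976279]), 'grip_width': 0.9983903726927511}
scene {'fx': 460.14695340006017, 'fy': 460.14695340006017, 'cx': 253.8340509570031, 'cy': 183.34051211902073, 'xyz': array([ 0.03793962, -0.95955253,  1.20422627]), 'rotation': array([ 0.35478997, -0.10456324, -0.23741234,  0.89823493])}
side {'fx': 441.70633698642916, 'fy': 441.70633698642916, 'cx': 259.180440571429, 'cy': 187.23771750330047, 'xyz': array([0.09569491, 0.91877701, 0.99491808]), 'rotation': array([-0.10263472,  0.43156975,  0.87711327, -0.18408144])}
{'fx': 297.3186396354542, 'fy': 297.3186396354542, 'cx': 258.5133717665402, 'cy': 186.55917794373966, 'xyz': array([0.62412674, 0.06894453, 0.37341536]), 'rotation': array([-1.37485368e-01,  4.02062419e-04, -1.37141200e-06,  9.90503716e-01])}
```

View pics/scene0.png

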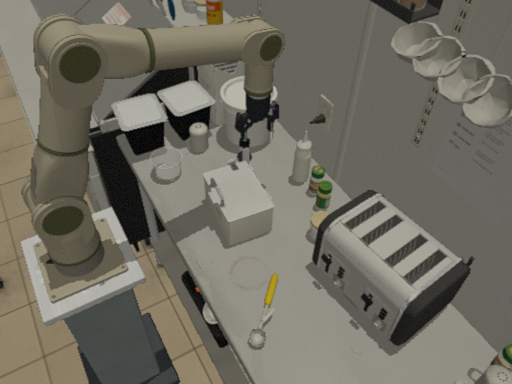

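View pics/side0.png

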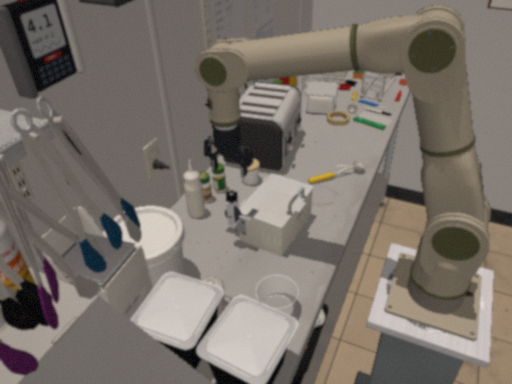

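The scene view shows the bin at about (240,205) and the knob/hinge block at about (243,150). In the side view the bin is at (275,215), the knob at (232,198) and the pull bar at (298,200). I'll zoom in for precise pixels.

```bash
python3 - <<'E'
from workcell import manip, cams
import cv2, numpy as np
a=cv2.imread("pics/scene0.png")[120:250,185:285]
b=cv2.imread("pics/side0.png")[165:265,210:330]
w=cams.camera("wrist")[:,:,::-1]; cv2.imwrite("pics/w0.png",w)
A=cv2.resize(a,None,fx=4,fy=4,interpolation=cv2.INTER_CUBIC)   # 400x520
B=cv2.resize(b,None,fx=3.2,fy=3.2,interpolation=cv2.INTER_CUBIC) #384x320
W=cv2.resize(w,(384,280))
c=np.zeros((600,790,3),np.uint8)
c[:520,:400]=A; c[:320,402:786]=B; c[320:600,402:786]=W
cv2.imwrite("pics/c0.png",c)
E
```

```text
(no output)
```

View pics/c0.png

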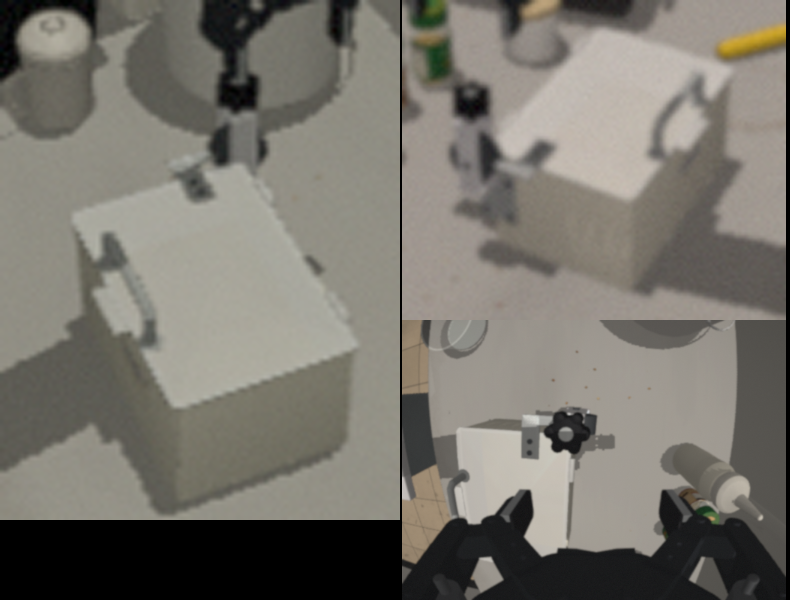

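The composite shows the six-lobed black knob: scene about (244,142), side about (231,196), wrist about (220,154). The bar ends are at scene (213,180)/(223,199) and side (302,190)/(291,205). I'll triangulate from these.

```bash
cat > h.py <<'E'
from workcell import manip, cams
import numpy as np, cv2
from scipy.spatial.transform import Rotation as R
def ray(p,uv,fish=False):
    x,y=(uv[0]-p["cx"])/p["fx"],(uv[1]-p["cy"])/p["fy"]
    if fish:
        r=np.hypot(x,y); d=np.array([x/r*np.sin(r),-y/r*np.sin(r),-np.cos(r)])
    else: d=np.array([x,-y,-1.])
    d=R.from_quat(p["rotation"]).apply(d); return np.array(p["xyz"]),d/np.linalg.norm(d)
def tri(rays):
    A=np.zeros((3,3));b=np.zeros(3)
    for o,d in rays:
        M=np.eye(3)-np.outer(d,d);A+=M;b+=M@o
    X=np.linalg.solve(A,b)
    return X,[round(1000*float(np.linalg.norm((np.eye(3)-np.outer(d,d))@(X-o))),1) for o,d in rays]
def proj(p,X,fish=False):
    v=R.from_quat(p["rotation"]).inv().apply(np.atleast_2d(X)-p["xyz"]); v=v*[1,-1,-1]
    if fish:
        r=np.hypot(v[:,0],v[:,1]); t=np.arctan2(r,v[:,2]); u=v[:,:2]/r[:,None]*t[:,None]
    else: u=v[:,:2]/v[:,2:]
    return u*[p["fx"],p["fy"]]+[p["cx"],p["cy"]]
E
python3 - <<'E'
from h import *
P={n:cams.camera_params(n) for n in("scene","side","wrist")}
print("knob",tri([ray(P["scene"],(244.3,142)),ray(P["side"],(231.3,196.3)),ray(P["wrist"],(220,154),True)]))
for n,s,d in(("L?",(213,180),(291,205)),("R?",(223,199),(302,190)) ):
    print(n,tri([ray(P["scene"],s),ray(P["side"],d)]))
# wrist points on plane z
def pl(uv,z):
    o,d=ray(P["wrist"],uv,True); return o+d*(z-o[2])/d[2]
f=lambda x,y:((x-402)*512/384,(y-320)*384/280)
print(pl(f(567,433),.201),"knob top")
print("lid corners z.13",pl(f(459,429),.13),pl(f(571,540),.13),pl(f(522,430),.13))
E
```

```text
knob (array([0.60092821, 0.03822381, 0.1921876 ]), [0.6, 0.6, 0.9])
L? (array([ 0.44478694, -0.03609435,  0.15462666]), [2.4, 2.4])
R? (array([ 0.43852177, -0.11967746,  0.15208809]), [0.5, 0.5])
[0.60129259 0.03950979 0.201     ] knob top
lid corners z.13 [0.45148807 0.03642782 0.13      ] [ 0.59018556 -0.12191405  0.13      ] [0.5394736  0.03185127 0.13      ]
```

Emit:
{"method": "move_arm", "body": {
  "moves": [
    [0, 0, -85, -0.024, -0.0385, -0.01, 0.0854],
    [0, 0, -85, -0.024, -0.0385, -0.01, 0.0854],
    [0, 0, -85, -0.024, -0.0385, -0.01, 0.0854],
    [0, 0, -85, -0.024, -0.0385, -0.01, 0.0854],
    [0, 0, -85, -0.024, -0.0385, -0.01, 0.0854],
    [0, 0, -85, -0.024, -0.0385, -0.01, 0.0854],
    [0, 0, -85, -0.024, -0.0385, -0.01, 0.0854],
    [0, 0, -85, -0.024, -0.0385, -0.01, 0.0854],
    [0, 0, -85, -0.024, -0.0385, -0.01, 0.0854],
    [0, 0, -85, -0.024, -0.0385, -0.01, 0.0854]
  ]
}}

```text
clock: 1.15
position: [0.6008, 0.0385, 0.2137]
ee_rot: [0.735, 0.678, -0.0, -0.0]
ft_force: [0.7, -0.7, 0.0]
grip_width: 1.001
```

```bash
python3 - <<'E'
from h import *
o=manip.get_obs(); print(o["clock"],o["joint_pos"].round(3),o["position"].round(4),R.from_quat(o["ee_rot"]).as_matrix().round(3),o["torque"].round(3))
p=cams.camera_params("wrist"); im=cams.camera("wrist")[:,:,::-1]; cv2.imwrite("pics/w1.png",im)
print(p)
for X in([.601,.0385,.201],[.601,.0385,.179]): print(proj(p,X,True))
E
```

```text
1.15 [ 0.076  0.291 -0.266  1.5    0.077  1.362  1.294] [0.6008 0.0385 0.2137] [[ 0.081  0.997 -0.001]
 [ 0.997 -0.081 -0.   ]
 [-0.    -0.001 -1.   ]] [-0.013 -0.01  -0.004]
{'fx': 297.3186396354542, 'fy': 297.3186396354542, 'cx': 258.5133717665402, 'cy': 186.55917794373966, 'xyz': array([0.53122866, 0.04381661, 0.38385748]), 'rotation': array([-0.10105743, -0.0935956 ,  0.6712853 ,  0.72828793])}
[[258.89249596 213.05316541]]
[[258.83624621 202.25209227]]
```

View pics/w1.png

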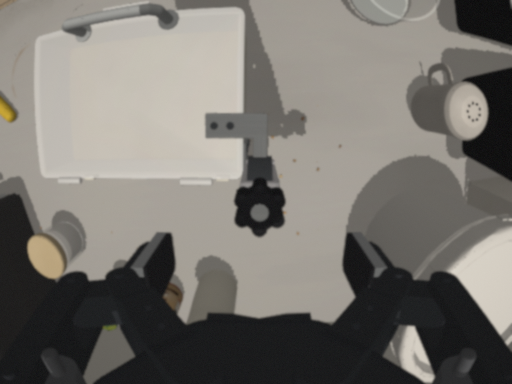

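The knob top is seen at (260,212), with (259,213) predicted, so it is well centred. Pads closing along the image x axis will each bear on two lobes. Descending to grip.

Emit:
{"method": "move_arm", "body": {
  "moves": [
    [0, 0, 0, 0, 0, 0.02, 0.07],
    [0, 0, 0, 0, 0, 0.0385, 0.06],
    [0, 0, 0, 0, 0, 0.0385, 0.05],
    [0, 0, 0, 0, 0, 0.0385, 0.045],
    [0, 0, 0, 0, 0, 0.0385, 0.025],
    [0, 0, 0, 0, 0, 0.0385, 0.025],
    [0, 0, 0, 0, 0, 0.0385, 0.025],
    [0, 0, 0, 0, 0, 0.0385, 0.025]
  ],
  "grip_force": 40
}}

```text
clock: 2.0
position: [0.6012, 0.0385, 0.1759]
ee_rot: [0.737, 0.676, 0.0, 0.0]
ft_force: [0.4, 0.4, -0.9]
grip_width: 0.293
```

```bash
cat > o.py <<'E'
from h import *
o=manip.get_obs(); r=R.from_quat(o["ee_rot"]).as_matrix()
print(round(o["clock"],2),"p",o["position"].round(4),"yaw",np.degrees(np.arctan2(r[1,0],r[0,0])).round(2),"F",o["ft_force"].round(2),"T",o["torque"].round(3),"w",round(o["grip_width"]*85.4,1),"j7",o["joint_pos"][6].round(3))
E
python3 o.py
```

```text
2.0 p [0.6012 0.0385 0.1759] yaw 84.99 F [ 0.39  0.41 -0.89] T [ 0.029 -0.034 -0.008] w 25.1 j7 1.282
```

Emit:
{"method": "move_arm", "body": {
  "moves": [
    [0, 0, 0, 0, 0, 0, 0.0],
    [0, 0, 0, 0, 0, 0, 0.0],
    [0, 0, 0, 0, 0, 0, 0.0]
  ],
  "grip_force": 40
}}

```text
clock: 2.3
position: [0.601, 0.0385, 0.1755]
ee_rot: [0.737, 0.676, 0.0, -0.0]
ft_force: [0.9, 0.1, -0.6]
grip_width: 0.004
```

```bash
python3 o.py; python3 - <<'E'
from h import *
cv2.imwrite("pics/w2.png",cams.camera("wrist")[130:384,100:420,::-1])
E
```

```text
2.3 p [0.601  0.0385 0.1755] yaw 85.0 F [ 0.85  0.12 -0.58] T [ 0.053  0.004 -0.024] w 0.3 j7 1.282
```

View pics/w2.png

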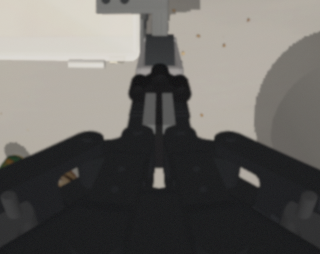

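```bash
python3 - <<'E'
from h import *
p=cams.camera_params("wrist");print(p["xyz"])
for X in([.601,.0385,.1755],[.601,.0385,.1945],[.601,.0385,.205],[.573,.0385,.1945],[.59,.0385,.201]): print(X,proj(p,X,True)-[100,130])
im=cv2.imread("pics/w2.png"); c=im[40:150,100:220].astype(float); c=np.clip(c*2.2,0,255).astype(np.uint8)
cv2.imwrite("pics/w2c.png",cv2.resize(c,None,fx=5,fy=5,interpolation=cv2.INTER_CUBIC))
P=cams.camera_params("side");s=cams.camera("side")[150:260,190:330,::-1]; cv2.imwrite("pics/s1.png",cv2.resize(s,None,fx=5,fy=5,interpolation=cv2.INTER_CUBIC))
print("side tcp",(proj(P,[.601,.0385,.1755])-[190,150])*5)
a=np.zeros((550,800,3),np.uint8); a[:400,:400]=cv2.resize(cv2.imread("pics/w2c.png"),(400,400)); a[:314,400:]=cv2.resize(s,(400,314)); 
P=cams.camera_params("scene");t=cams.camera("scene")[110:210,195:300,::-1]; a[314:550,400:648]=cv2.resize(t,(248,236),interpolation=cv2.INTER_CUBIC)
cv2.imwrite("pics/c2.png",a)
E
```

```text
[0.53134415 0.04427729 0.34564061]
[0.601, 0.0385, 0.1755] [[158.83398033  90.11116732]]
[0.601, 0.0385, 0.1945] [[158.89393879 103.00603212]]
[0.601, 0.0385, 0.205] [[158.93262887 111.35058623]]
[0.573, 0.0385, 0.1945] [[154.28240277  54.81192811]]
[0.59, 0.0385, 0.201] [[157.09571201  89.26180046]]
side tcp [[208.71452143 254.41174163]]
```

View pics/c2.png

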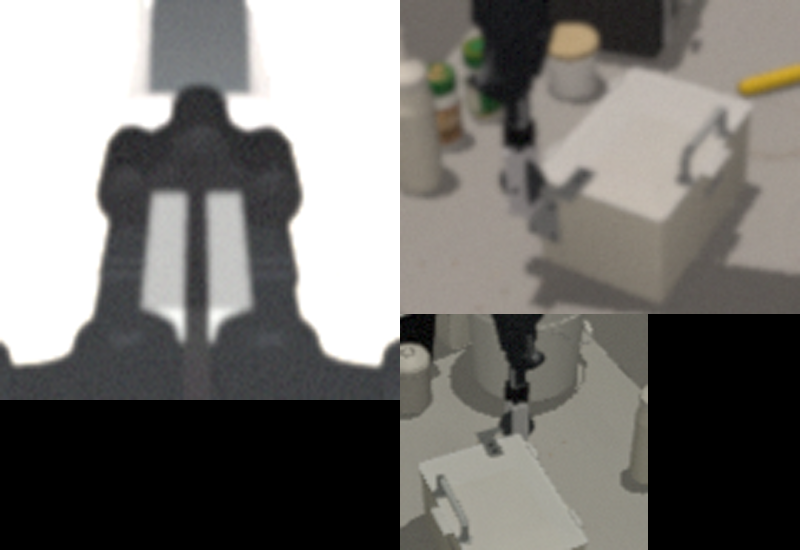

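```bash
python3 - <<'E'
from h import *
p2=cams.camera_params("wrist")
p1=dict(p2); p1["xyz"]=np.array([0.53122866,0.04381661,0.38385748]); p1["rotation"]=np.array([-0.10105743,-0.0935956,0.6712853,0.72828793])
t=np.linspace(0,2*np.pi,25)
def ov(im,p,off,s,cx,cy):
    im=cv2.resize(im,None,fx=s,fy=s,interpolation=cv2.INTER_CUBIC); im=np.clip(im*1.8,0,255).astype(np.uint8)
    for z,c in((.201,(0,0,255)),(.179,(0,255,0))):
        q=((proj(p,np.c_[cx+.019*np.cos(t),cy+.019*np.sin(t),0*t+z],True)-off)*s).astype(np.int32)
        cv2.polylines(im,[q],True,c,1)
    for X in([cx,cy,.1755],[cx,cy,.201]):
        cv2.drawMarker(im,tuple(((proj(p,X,True)[0]-off)*s).astype(int)),(255,0,255),0,10)
    return im
A=ov(cv2.imread("pics/w1.png")[150:280,200:320].copy().astype(float),p1,[200,150],3.2,.601,.0385)
B=ov(cv2.imread("pics/w2.png")[0:130,100:220].copy().astype(float),p2,[200,130],3.2,.601,.0385)
cv2.imwrite("pics/c3.png",np.hstack([A,B]))
E
```

```text
(no output)
```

View pics/c3.png

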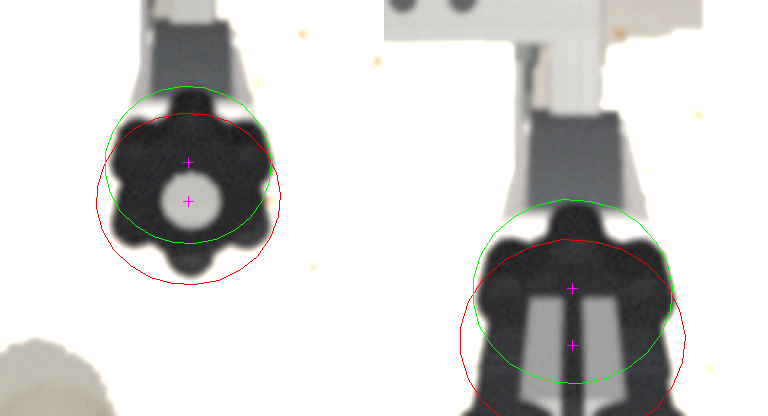

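The overlay shows the knob where it was measured, but the closed fingertips seem to sit above it (z of about 0.205). I'll check the reported fingertip position against w1.

```bash
python3 - <<'E'
from h import *
p2=cams.camera_params("wrist"); o=manip.get_obs(); print(o["position"],o["joint_pos"].round(3))
T=R.from_quat(o["ee_rot"]); print("cam in tool",T.inv().apply(p2["xyz"]-o["position"]))
p1=dict(p2); p1["xyz"]=np.array([0.53122866,0.04381661,0.38385748]); p1["rotation"]=np.array([-0.10105743,-0.0935956,0.6712853,0.72828793])
for s in(-1,1):
  for z in(.2137,.227,.245,.26): 
    for dx in(-.011,.011): print(s,z,dx,proj(p1,[.6008+dx,.0385+s*.0427,z],True).round(0))
E
```

```text
[0.60101593 0.03851757 0.17550339] [ 0.075  0.313 -0.265  1.553  0.084  1.287  1.282]
cam in tool [-0.00033061 -0.06990467 -0.1701316 ]
-1 0.2137 -0.011 [[189. 208.]]
-1 0.2137 0.011 [[194. 240.]]
-1 0.227 -0.011 [[184. 216.]]
-1 0.227 0.011 [[190. 250.]]
-1 0.245 -0.011 [[176. 229.]]
-1 0.245 0.011 [[183. 265.]]
-1 0.26 -0.011 [[168. 241.]]
-1 0.26 0.011 [[177. 280.]]
1 0.2137 -0.011 [[327. 198.]]
1 0.2137 0.011 [[327. 230.]]
1 0.227 -0.011 [[332. 205.]]
1 0.227 0.011 [[332. 239.]]
1 0.245 -0.011 [[340. 216.]]
1 0.245 0.011 [[339. 254.]]
1 0.26 -0.011 [[348. 228.]]
1 0.26 0.011 [[346. 268.]]
```

Emit:
{"method": "move_arm", "body": {
  "moves": [
    [0, 0, 0, 0, 0, -0.005, 0.06],
    [0, 0, 0, 0, 0, -0.005, 0.06],
    [0, 0, 0, 0, 0, -0.005, 0.06],
    [0, 0, 0, 0, 0, 0.01, 0.06],
    [0, 0, 0, 0, 0, 0.024, 0.06],
    [0, 0, 0, 0, 0, 0.024, 0.06],
    [0, 0, 0, 0, 0, 0.024, 0.02],
    [0, 0, 0, 0, 0, 0.024, 0.0],
    [0, 0, 0, 0, 0, 0.024, 0.0],
    [0, 0, 0, 0, 0, 0.024, 0.0]
  ],
  "grip_force": 40
}}

```text
clock: 3.45
position: [0.6012, 0.0389, 0.152]
ee_rot: [0.737, 0.676, 0.0, 0.0]
ft_force: [-0.5, 1.9, 0.3]
grip_width: 0.389
```

```bash
python3 o.py
```

```text
3.45 p [0.6012 0.0389 0.152 ] yaw 85.01 F [-0.46  1.93  0.34] T [ 0.283  0.173 -0.106] w 33.2 j7 1.278
```

Now the knob is gripped (33 mm across two lobes). The real fingertips sit about 30 mm behind the stated TCP, so I'll allow for that from here on. Next I tighten in steps and watch the torque.

Emit:
{"method": "move_arm", "body": {
  "moves": [
    [0, 0, 4, 0, 0, 0, 0.0],
    [0, 0, 8, 0, 0, 0, 0.0],
    [0, 0, 12, 0, 0, 0, 0.0],
    [0, 0, 16, 0, 0, 0, 0.0],
    [0, 0, 20, 0, 0, 0, 0.0]
  ]
}}

```text
clock: 3.95
position: [0.6011, 0.0388, 0.1519]
ee_rot: [0.844, 0.536, 0.0, 0.0]
ft_force: [-1.0, 1.2, 0.9]
grip_width: 0.391
```

```bash
python3 o.py
```

```text
3.95 p [0.6011 0.0388 0.1519] yaw 64.87 F [-1.02  1.2   0.87] T [0.235 0.227 0.194] w 33.4 j7 0.939
```

Emit:
{"method": "move_arm", "body": {
  "moves": [
    [0, 0, 4, 0, 0, 0, 0.0],
    [0, 0, 8, 0, 0, 0, 0.0],
    [0, 0, 12, 0, 0, 0, 0.0]
  ]
}}

```text
clock: 4.25
position: [0.6011, 0.0388, 0.1519]
ee_rot: [0.895, 0.445, 0.0, 0.0]
ft_force: [-0.9, 1.4, 1.6]
grip_width: 0.389
```

```bash
python3 o.py
```

```text
4.25 p [0.6011 0.0388 0.1519] yaw 52.87 F [-0.94  1.4   1.63] T [0.214 0.261 0.154] w 33.2 j7 0.736
```

Emit:
{"method": "move_arm", "body": {
  "moves": [
    [0, 0, 4, 0, 0, 0, 0.0],
    [0, 0, 8, 0, 0, 0, 0.0]
  ]
}}

```text
clock: 4.45
position: [0.6011, 0.0388, 0.1519]
ee_rot: [0.924, 0.382, 0.0, 0.0]
ft_force: [-1.0, 1.3, 0.6]
grip_width: 0.389
```

```bash
python3 o.py
```

```text
4.45 p [0.6011 0.0388 0.1519] yaw 44.87 F [-0.99  1.29  0.61] T [0.262 0.265 0.156] w 33.2 j7 0.601
```

Emit:
{"method": "move_arm", "body": {
  "moves": [
    [0, 0, 4, 0, 0, 0, 0.0],
    [0, 0, 8, 0, 0, 0, 0.0]
  ]
}}

```text
clock: 4.65
position: [0.6011, 0.0388, 0.1519]
ee_rot: [0.949, 0.316, 0.0, 0.0]
ft_force: [-0.7, 0.8, 1.1]
grip_width: 0.382
```

```bash
python3 o.py
```

```text
4.65 p [0.6011 0.0388 0.1519] yaw 36.87 F [-0.67  0.81  1.11] T [0.246 0.291 0.204] w 32.7 j7 0.466
```

Emit:
{"method": "move_arm", "body": {
  "moves": [
    [0, 0, 4, 0, 0, 0, 0.0],
    [0, 0, 8, 0, 0, 0, 0.0]
  ]
}}

```text
clock: 4.85
position: [0.6011, 0.0387, 0.1519]
ee_rot: [0.968, 0.249, 0.0, 0.0]
ft_force: [-0.8, 1.8, 1.4]
grip_width: 0.388
```

```bash
python3 o.py
```

```text
4.85 p [0.6011 0.0387 0.1519] yaw 28.87 F [-0.76  1.77  1.44] T [0.227 0.331 0.165] w 33.2 j7 0.331
```

Emit:
{"method": "move_arm", "body": {
  "moves": [
    [0, 0, 4, 0, 0, 0, 0.0],
    [0, 0, 8, 0, 0, 0, 0.0]
  ]
}}

```text
clock: 5.05
position: [0.601, 0.0387, 0.1519]
ee_rot: [0.983, 0.181, 0.0, -0.0]
ft_force: [-1.8, 1.3, 1.2]
grip_width: 0.388
```

```bash
python3 o.py
```

```text
5.05 p [0.601  0.0387 0.1519] yaw 20.87 F [-1.79  1.35  1.18] T [0.128 0.374 0.182] w 33.1 j7 0.196
```

Emit:
{"method": "move_arm", "body": {
  "moves": [
    [0, 0, 4, 0, 0, 0, 0.0],
    [0, 0, 8, 0, 0, 0, 0.0]
  ]
}}

```text
clock: 5.25
position: [0.6009, 0.0387, 0.1519]
ee_rot: [0.994, 0.112, 0.0, -0.0]
ft_force: [-1.8, -0.3, 1.6]
grip_width: 0.388
```

```bash
python3 o.py
```

```text
5.25 p [0.6009 0.0387 0.1519] yaw 12.87 F [-1.83 -0.33  1.55] T [0.2   0.384 0.148] w 33.2 j7 0.061
```

Emit:
{"method": "move_arm", "body": {
  "moves": [
    [0, 0, 4, 0, 0, 0, 0.0],
    [0, 0, 8, 0, 0, 0, 0.0]
  ]
}}

```text
clock: 5.45
position: [0.6009, 0.0387, 0.1519]
ee_rot: [0.999, 0.042, 0.0, -0.0]
ft_force: [-1.6, 0.5, 2.0]
grip_width: 0.386
```

```bash
python3 o.py
```

```text
5.45 p [0.6009 0.0387 0.1519] yaw 4.87 F [-1.64  0.54  1.97] T [0.232 0.465 0.16 ] w 32.9 j7 -0.074
```

Emit:
{"method": "move_arm", "body": {
  "moves": [
    [0, 0, 4, 0, 0, 0, 0.0],
    [0, 0, 8, 0, 0, 0, 0.0]
  ]
}}

```text
clock: 5.65
position: [0.6009, 0.0387, 0.1519]
ee_rot: [1.0, -0.027, 0.0, -0.0]
ft_force: [-2.0, 0.2, 2.3]
grip_width: 0.391
```

```bash
python3 o.py
```

```text
5.65 p [0.6009 0.0387 0.1519] yaw -3.13 F [-1.99  0.15  2.32] T [0.187 0.474 0.131] w 33.4 j7 -0.209
```

Emit:
{"method": "move_arm", "body": {
  "moves": [
    [0, 0, 4, 0, 0, 0, 0.0],
    [0, 0, 8, 0, 0, 0, 0.0]
  ]
}}

```text
clock: 5.85
position: [0.6009, 0.0387, 0.1519]
ee_rot: [0.995, -0.097, -0.0, -0.0]
ft_force: [-2.3, 1.7, 1.2]
grip_width: 0.387
```

```bash
python3 o.py
```

```text
5.85 p [0.6009 0.0387 0.1519] yaw -11.13 F [-2.31  1.72  1.24] T [0.153 0.533 0.19 ] w 33.1 j7 -0.344
```

Emit:
{"method": "move_arm", "body": {
  "moves": [
    [0, 0, 4, 0, 0, 0, 0.0],
    [0, 0, 8, 0, 0, 0, 0.0]
  ]
}}

```text
clock: 6.05
position: [0.6008, 0.0387, 0.1519]
ee_rot: [0.986, -0.166, -0.0, -0.0]
ft_force: [-3.0, 0.8, 2.8]
grip_width: 0.388
```

```bash
python3 o.py
```

```text
6.05 p [0.6008 0.0387 0.1519] yaw -19.13 F [-2.99  0.8   2.76] T [0.267 0.564 0.217] w 33.2 j7 -0.479
```

Emit:
{"method": "move_arm", "body": {
  "moves": [
    [0, 0, 2, 0, 0, 0, 0.0],
    [0, 0, 4, 0, 0, 0, 0.0]
  ]
}}

```text
clock: 6.25
position: [0.6008, 0.0387, 0.1519]
ee_rot: [0.98, -0.2, -0.0, -0.0]
ft_force: [-2.8, 0.8, 1.6]
grip_width: 0.387
```

```bash
python3 o.py
```

```text
6.25 p [0.6008 0.0387 0.1519] yaw -23.05 F [-2.85  0.82  1.6 ] T [0.12  0.58  0.124] w 33.1 j7 -0.545
```

Emit:
{"method": "move_arm", "body": {
  "moves": [
    [0, 0, 2, 0, 0, 0, 0.0],
    [0, 0, 4, 0, 0, 0, 0.0]
  ]
}}

```text
clock: 6.45
position: [0.6008, 0.0387, 0.1519]
ee_rot: [0.972, -0.234, -0.0, -0.0]
ft_force: [-2.9, 1.6, 1.8]
grip_width: 0.386
```

```bash
python3 o.py
```

```text
6.45 p [0.6008 0.0387 0.1519] yaw -27.05 F [-2.92  1.65  1.82] T [0.226 0.67  0.184] w 33.0 j7 -0.613
```

Emit:
{"method": "move_arm", "body": {
  "moves": [
    [0, 0, 2, 0, 0, 0, 0.0],
    [0, 0, 4, 0, 0, 0, 0.0]
  ]
}}

```text
clock: 6.65
position: [0.6008, 0.0387, 0.1519]
ee_rot: [0.964, -0.268, -0.0, -0.0]
ft_force: [-2.8, 1.6, 2.4]
grip_width: 0.384
```

```bash
python3 o.py
```

```text
6.65 p [0.6008 0.0387 0.1519] yaw -31.05 F [-2.82  1.6   2.39] T [0.169 0.623 0.235] w 32.8 j7 -0.68
```

Emit:
{"method": "move_arm", "body": {
  "moves": [
    [0, 0, 2, 0, 0, 0, 0.0],
    [0, 0, 4, 0, 0, 0, 0.0]
  ]
}}

```text
clock: 6.85
position: [0.6008, 0.0387, 0.1519]
ee_rot: [0.954, -0.301, -0.0, -0.0]
ft_force: [-2.5, 0.4, 1.6]
grip_width: 0.392
```

```bash
python3 o.py
```

```text
6.85 p [0.6008 0.0387 0.1519] yaw -35.05 F [-2.53  0.41  1.61] T [0.264 0.652 0.223] w 33.5 j7 -0.748
```

```bash
cat > st.py <<'E'
from h import *
T=[];t7=[];F=[]
for i in range(6):
    o=manip.get_obs();T.append(o["torque"][2]);t7.append(o["tau"][6]);F.append(o["ft_force"]);cams.camera("side")
print(o["clock"],"Tz",np.round(T,3),np.mean(T).round(3),"tau7",np.round(t7,3),"F",np.mean(F,0).round(2))
E
python3 st.py
```

```text
7.1 Tz [ 0.223 -0.011 -0.149 -0.107 -0.163 -0.155] -0.06 tau7 [ 0.517  0.44  -0.483 -0.139  0.044  0.105] F [-4.09  1.08  3.51]
```

Emit:
{"method": "move_arm", "body": {
  "moves": [
    [0, 0, 4, 0, 0, 0, 0.0]
  ]
}}

```text
clock: 7.25
position: [0.6008, 0.0388, 0.1519]
ee_rot: [0.943, -0.333, -0.0, -0.0]
ft_force: [-4.6, 0.4, 5.1]
grip_width: 0.388
```

```bash
python3 -c "
from h import *
o=manip.get_obs();print(o['torque'][2],o['tau'][6])"; python3 st.py
```

```text
0.2021352696640154 2.3157622665166855
7.5 Tz [ 0.202  0.033 -0.123 -0.106 -0.182 -0.123] -0.05 tau7 [ 2.316  1.161 -0.85  -0.242  0.028  0.105] F [-5.39  1.31  5.23]
```

Emit:
{"method": "move_arm", "body": {
  "moves": [
    [0, 0, 4, 0, 0, 0, 0.0],
    [0, 0, 8, 0, 0, 0, 0.0],
    [0, 0, 10, 0, 0, 0, 0.0],
    [0, 0, 10, 0, 0, 0, 0.0],
    [0, 0, 10, 0, 0, 0, 0.06],
    [0, 0, 10, 0, 0, 0, 0.06],
    [0, 0, 10, 0, 0, 0, 0.06],
    [0, 0, 10, 0, 0, -0.05, 0.06],
    [0, 0, 10, 0, 0, -0.06, 0.06],
    [0, 0, 10, 0, 0, -0.06, 0.06]
  ]
}}

```text
clock: 8.55
position: [0.6026, 0.0385, 0.2142]
ee_rot: [0.91, -0.415, 0.002, -0.001]
ft_force: [0.1, -0.7, -1.1]
grip_width: 0.702
```

```bash
python3 o.py; python3 - <<'E'
from h import *
o=manip.get_obs(); T=R.from_quat(o["ee_rot"])
bar=np.array([.4425,-.0775,.21]); print(bar, T.inv().apply(bar-o["position"]).round(4))
E
```

```text
8.55 p [0.6026 0.0385 0.2142] yaw -49.01 F [ 0.11 -0.71 -1.1 ] T [-0.024  0.024  0.01 ] w 60.0 j7 -0.984
[ 0.4425 -0.0775  0.21  ] [-0.0175  0.1969  0.0033]
```

Emit:
{"method": "move_arm", "body": {
  "moves": [
    [0, 0, -8, -0.004, 0.045, 0, 0.06],
    [0, 0, -16, -0.0085, 0.09, 0, 0.06],
    [0, 0, -24, -0.012, 0.135, 0, 0.06],
    [0, 0, -32, -0.016, 0.18, 0, 0.06],
    [0, 0, -40, -0.0175, 0.197, 0, 0.06],
    [0, 0, -45, -0.0175, 0.197, 0.01, 0.06],
    [0, 0, -45, -0.0175, 0.197, 0.03, 0.06],
    [0, 0, -45, -0.0175, 0.197, 0.03, 0.06]
  ]
}}

```text
clock: 9.35
position: [0.439, -0.0775, 0.1788]
ee_rot: [0.999, -0.035, -0.002, 0.0]
ft_force: [-0.4, -0.3, 0.7]
grip_width: 0.705
```

```bash
python3 o.py; python3 - <<'E'
from h import *
p=cams.camera_params("wrist"); im=cams.camera("wrist")[:,:,::-1].copy()
for dy in(-.039,0,.039):
    q=proj(p,np.array([.4425,-.0775,.160])+dy*np.array([.075,.997,0]),True)[0]; cv2.drawMarker(im,tuple(q.astype(int)),(0,0,255),0,8)
cv2.imwrite("pics/w3.png",im)
E
```

```text
9.35 p [ 0.439  -0.0775  0.1788] yaw -4.01 F [-0.41 -0.3   0.71] T [0.024 0.016 0.007] w 60.2 j7 -0.002
```

View pics/w3.png

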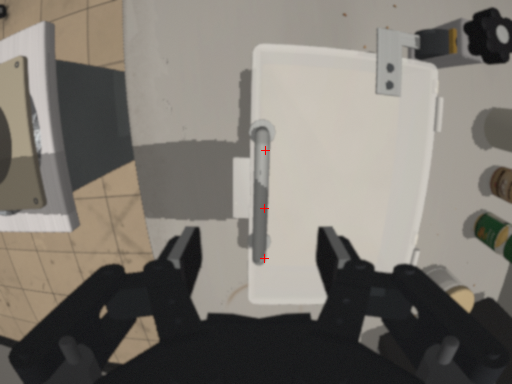

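The wrist view shows the bar axis at column 261 from (262,128) to (260,260), about 3 mm toward the robot from the markers. The knob is clear at top right. I'll descend and grip the bar.

Emit:
{"method": "move_arm", "body": {
  "moves": [
    [0, 0, 0, -0.002, 0, 0.03, 0.05],
    [0, 0, 0, -0.002, 0, 0.06, 0.045],
    [0, 0, 0, -0.002, 0, 0.06, 0.045],
    [0, 0, 0, -0.002, 0, 0.06, 0.02],
    [0, 0, 0, -0.002, 0, 0.06, 0.0],
    [0, 0, 0, -0.002, 0, 0.06, 0.0],
    [0, 0, 0, -0.002, 0, 0.06, 0.0],
    [0, 0, 0, -0.002, 0, 0.06, 0.0]
  ],
  "grip_force": 30
}}

```text
clock: 10.2
position: [0.4401, -0.0775, 0.1232]
ee_rot: [0.999, -0.035, 0.002, -0.0]
ft_force: [-0.0, 0.3, 7.2]
grip_width: 0.1
```

```bash
python3 o.py
```

```text
10.2 p [ 0.4401 -0.0775  0.1232] yaw -4.02 F [-0.01  0.33  7.25] T [ 0.074  0.142 -0.151] w 8.5 j7 0.002
```

Emit:
{"method": "move_arm", "body": {
  "moves": [
    [0, 0, 0, 0.0029, 0, -0.0104, 0.0],
    [0, 0, 0, 0.0065, 0, -0.0204, 0.0],
    [0, 0, 0, 0.0107, 0, -0.0302, 0.0],
    [0, 0, 0, 0.0157, 0, -0.0397, 0.0],
    [0, 0, 0, 0.0213, 0, -0.0488, 0.0],
    [0, 0, 0, 0.0275, 0, -0.0575, 0.0]
  ]
}}

```text
clock: 10.8
position: [0.4651, -0.0798, 0.1795]
ee_rot: [0.999, -0.035, -0.002, 0.0]
ft_force: [-8.8, -3.2, 0.6]
grip_width: 0.098
```

```bash
python3 o.py
```

```text
10.8 p [ 0.4651 -0.0798  0.1795] yaw -4.04 F [-8.83 -3.16  0.57] T [-0.62   1.992 -0.214] w 8.4 j7 0.003
```

Emit:
{"method": "move_arm", "body": {
  "moves": [
    [0, 0, 0, 0.0069, 0, -0.0083, 0.0],
    [0, 0, 0, 0.0142, 0, -0.016, 0.0],
    [0, 0, 0, 0.0221, 0, -0.0232, 0.0]
  ]
}}

```text
clock: 11.1
position: [0.486, -0.0818, 0.2034]
ee_rot: [0.999, -0.036, -0.003, 0.0]
ft_force: [-19.0, -3.5, 16.2]
grip_width: 0.103
```

```bash
python3 o.py
```

```text
11.1 p [ 0.486  -0.0818  0.2034] yaw -4.07 F [-18.97  -3.49  16.23] T [-0.62   4.404 -0.19 ] w 8.8 j7 0.006
```

Emit:
{"method": "move_arm", "body": {
  "moves": [
    [0, 0, 0, 0.004, 0, -0.0035, 0.0],
    [0, 0, 0, 0.0084, 0, -0.0067, 0.0],
    [0, 0, 0, 0.0128, 0, -0.0098, 0.0]
  ]
}}

```text
clock: 11.4
position: [0.4995, -0.0829, 0.2142]
ee_rot: [0.999, -0.036, -0.002, 0.0]
ft_force: [-19.1, -3.5, 19.1]
grip_width: 0.101
```

```bash
python3 o.py; python3 st.py
```

```text
11.4 p [ 0.4995 -0.0829  0.2142] yaw -4.09 F [-19.11  -3.53  19.11] T [-0.736  4.253 -0.264] w 8.7 j7 0.008
11.65 Tz [-0.264 -0.242 -0.152 -0.261 -0.22  -0.154] -0.216 tau7 [0.239 0.214 0.234 0.228 0.226 0.225] F [-15.59  -3.7   17.46]
```

Emit:
{"method": "move_arm", "body": {
  "moves": [
    [0, 0, 0, -0.0015, 0, -0.001, 0.0],
    [0, 0, 0, -0.0025, 0, -0.002, 0.0],
    [0, 0, 0, -0.0025, 0, -0.002, 0.0]
  ]
}}

```text
clock: 12.0
position: [0.4992, -0.083, 0.2141]
ee_rot: [0.999, -0.036, 0.0, 0.001]
ft_force: [3.5, -6.0, -7.5]
grip_width: 0.103
```

```bash
python3 o.py
```

```text
12.0 p [ 0.4992 -0.083   0.2141] yaw -4.08 F [ 3.52 -5.99 -7.49] T [-1.309 -0.757 -0.225] w 8.8 j7 0.008
```

Emit:
{"method": "move_arm", "body": {
  "moves": [
    [0, 0, 0, 0, 0, 0, 0.034],
    [0, 0, 0, 0, 0, 0, 0.034],
    [0, 0, 0, 0, 0, 0, 0.034],
    [0, 0, 0, 0, 0, -0.02, 0.034],
    [0, 0, 0, 0, 0, -0.05, 0.034],
    [0, 0, 0, 0, 0, -0.07, 0.034],
    [0, 0, 0, 0, 0, -0.07, 0.034]
  ]
}}

```text
clock: 12.7
position: [0.5, -0.0814, 0.2873]
ee_rot: [0.999, -0.035, 0.003, -0.0]
ft_force: [-0.1, -0.1, -1.0]
grip_width: 0.399
```

```bash
python3 o.py; cat > lid.py <<'E'
from h import *
import sys
# overlay predicted bar ends at several lid angles on side + scene crops
b0=np.array([.4400,-.0775,.160]); ex=np.array([np.cos(np.radians(4.3)),-np.sin(np.radians(4.3)),0]); ey=np.array([-ex[1],ex[0],0])
def bar(th,s):
    a=np.radians(13.6+th); return b0+ex*(.149-.1533*np.cos(a))+ey*s+np.array([0,0,.1533*np.sin(a)-.036])
out=[]
for n,(x,y,w,h) in (("side",(225,140,110,130)),("scene",(185,110,110,130))):
    P=cams.camera_params(n); im=cams.camera(n)[y:y+h,x:x+w,::-1]
    im=cv2.resize(im,None,fx=3.6,fy=3.6,interpolation=cv2.INTER_CUBIC).copy()
    for th,c in((0,(0,0,255)),(20,(0,200,255)),(40,(0,255,0))):
        for s in(-.039,.039):
            cv2.drawMarker(im,tuple(((proj(P,bar(th,s))[0]-[x,y])*3.6).astype(int)),c,0,9)
    out.append(im)
cv2.imwrite(sys.argv[1],np.hstack(out))
E
python3 lid.py pics/l1.png
```

```text
12.7 p [ 0.5    -0.0814  0.2873] yaw -3.97 F [-0.06 -0.06 -0.98] T [-0.001  0.025 -0.002] w 34.1 j7 0.005
```

View pics/l1.png

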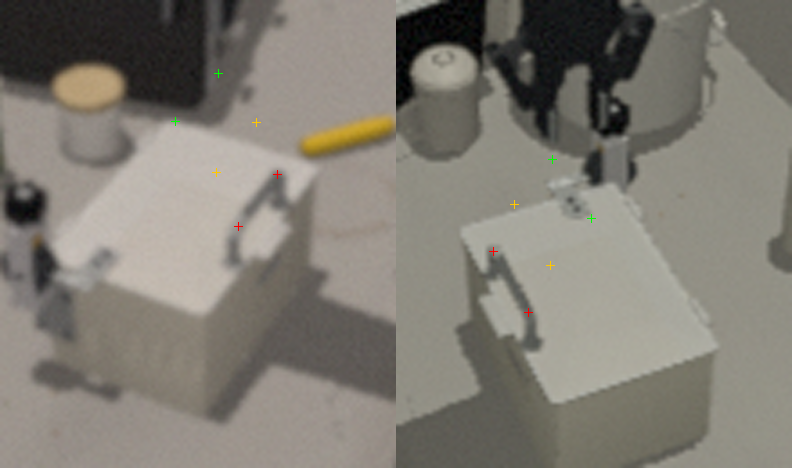

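The lid fell shut: the bar lies at the closed (red) markers, side view about (255,215). So it needs more tightening. The knob flats repeat every 60°, so I'll regrip at yaw 11°.

Emit:
{"method": "move_arm", "body": {
  "moves": [
    [0, 0, -5, 0.03, -0.04, 0, 0.06],
    [0, 0, -10, 0.06, -0.08, 0, 0.06],
    [0, 0, -15, 0.0924, -0.1268, 0.02, 0.06],
    [0, 0, -15, 0.0924, -0.1268, 0.06, 0.06],
    [0, 0, -15, 0.0924, -0.1268, 0.06, 0.06]
  ]
}}

```text
clock: 13.3
position: [0.5967, 0.0404, 0.2168]
ee_rot: [0.995, 0.098, -0.006, -0.0]
ft_force: [-1.3, -0.8, -0.3]
grip_width: 0.7
```

```bash
python3 o.py; cat > chk.py <<'E'
from h import *
import os
im=cams.camera("side")[185:216,285:307].astype(float)
if not os.path.exists("ref.npy"): np.save("ref.npy",im)
print("lid diff from closed",np.abs(im-np.load("ref.npy")).mean().round(2))
E
python3 chk.py; python3 chk.py
```

```text
13.3 p [0.5967 0.0404 0.2168] yaw 11.2 F [-1.27 -0.84 -0.27] T [-0.03   0.069  0.035] w 59.8 j7 0.053
lid diff from closed 0.0
lid diff from closed 1.74
```

```bash
python3 o.py
```

```text
13.4 p [0.5987 0.0375 0.2236] yaw 10.94 F [-0.08  0.09  2.19] T [-0.003  0.008 -0.023] w 59.9 j7 0.054
```

Emit:
{"method": "move_arm", "body": {
  "moves": [
    [0, 0, 0, 0.0024, 0, 0.035, 0.06],
    [0, 0, 0, 0.0024, 0, 0.0715, 0.06],
    [0, 0, 0, 0.0024, 0, 0.0715, 0.05],
    [0, 0, 0, 0.0024, 0, 0.0715, 0.0],
    [0, 0, 0, 0.0024, 0, 0.0715, 0.0],
    [0, 0, 0, 0.0024, 0, 0.0715, 0.0],
    [0, 0, 0, 0.0024, 0, 0.0715, 0.0]
  ],
  "grip_force": 40
}}

```text
clock: 14.1
position: [0.6014, 0.0376, 0.1557]
ee_rot: [0.995, 0.095, -0.0, 0.0]
ft_force: [-10.0, -3.3, 2.0]
grip_width: 0.385
```

```bash
python3 o.py
```

```text
14.1 p [0.6014 0.0376 0.1557] yaw 10.91 F [-9.97 -3.31  2.03] T [-0.477  2.02  -0.039] w 32.9 j7 0.053
```

Emit:
{"method": "move_arm", "body": {
  "moves": [
    [0, 0, 2, 0, 0, 0, 0.0],
    [0, 0, 4, 0, 0, 0, 0.0]
  ]
}}

```text
clock: 14.3
position: [0.6014, 0.0376, 0.1557]
ee_rot: [0.998, 0.06, -0.0, 0.0]
ft_force: [-10.9, -2.5, 3.3]
grip_width: 0.383
```

```bash
python3 o.py
```

```text
14.3 p [0.6014 0.0376 0.1557] yaw 6.85 F [-10.93  -2.54   3.26] T [-0.612  2.174  0.223] w 32.7 j7 -0.016
```

Emit:
{"method": "move_arm", "body": {
  "moves": [
    [0, 0, 2, 0, 0, 0, 0.0],
    [0, 0, 4, 0, 0, 0, 0.0]
  ]
}}

```text
clock: 14.5
position: [0.6013, 0.0376, 0.1557]
ee_rot: [1.0, 0.025, -0.0, 0.0]
ft_force: [-10.3, -3.5, 2.9]
grip_width: 0.391
```

```bash
python3 o.py
```

```text
14.5 p [0.6013 0.0376 0.1557] yaw 2.85 F [-10.35  -3.49   2.93] T [-0.674  2.247  0.222] w 33.4 j7 -0.083
```

Emit:
{"method": "move_arm", "body": {
  "moves": [
    [0, 0, 1.5, 0, 0, 0, 0.0],
    [0, 0, 3, 0, 0, 0, 0.0]
  ]
}}

```text
clock: 14.7
position: [0.6012, 0.0375, 0.1557]
ee_rot: [1.0, -0.001, -0.0, 0.0]
ft_force: [-11.6, -2.4, 4.6]
grip_width: 0.383
```

```bash
python3 o.py; python3 st.py
```

```text
14.7 p [0.6012 0.0375 0.1557] yaw -0.13 F [-11.59  -2.42   4.6 ] T [-0.727  2.362  0.258] w 32.7 j7 -0.133
14.95 Tz [ 0.258  0.126  0.058  0.005 -0.018 -0.013] 0.069 tau7 [ 0.273  0.139 -0.442 -0.131 -0.015  0.012] F [-11.29  -3.22   4.05]
```

Emit:
{"method": "move_arm", "body": {
  "moves": [
    [0, 0, 0, 0, 0, 0, 0.06],
    [0, 0, 0, 0, 0, 0, 0.06],
    [0, 0, 0, 0, 0, 0, 0.06],
    [0, 0, 0, 0, 0, -0.045, 0.06],
    [0, 0, 1, -0.005, 0.005, -0.07, 0.06],
    [0, 0, 2, -0.045, 0.035, -0.07, 0.06],
    [0, 0, 3, -0.085, 0.065, -0.07, 0.06],
    [0, 0, 4, -0.125, 0.095, -0.06, 0.06],
    [0, 0, 4, -0.1635, 0.1235, -0.05, 0.05],
    [0, 0, 4, -0.1635, 0.1235, -0.03, 0.045]
  ]
}}

```text
clock: 16.0
position: [0.4361, -0.0888, 0.1845]
ee_rot: [0.999, -0.038, 0.002, 0.0]
ft_force: [0.9, 0.9, -0.0]
grip_width: 0.529
```

```bash
python3 chk.py; python3 o.py
```

```text
lid diff from closed 4.43
16.05 p [ 0.4363 -0.0864  0.1808] yaw -4.23 F [-1.35  0.19 -3.45] T [0.071 0.095 0.045] w 44.9 j7 0.013
```

Emit:
{"method": "move_arm", "body": {
  "moves": [
    [0, 0, 0, 0.003, 0, 0.03, 0.045],
    [0, 0, 0, 0.003, 0, 0.059, 0.045],
    [0, 0, 0, 0.003, 0, 0.059, 0.03],
    [0, 0, 0, 0.003, 0, 0.059, 0.0],
    [0, 0, 0, 0.003, 0, 0.059, 0.0],
    [0, 0, 0, 0.003, 0, 0.059, 0.0],
    [0, 0, 0, 0.003, 0, 0.059, 0.0]
  ],
  "grip_force": 30
}}

```text
clock: 16.75
position: [0.4394, -0.0843, 0.1247]
ee_rot: [0.999, -0.035, -0.002, -0.0]
ft_force: [-15.1, 2.7, 7.4]
grip_width: 0.095
```

```bash
python3 o.py
```

```text
16.75 p [ 0.4394 -0.0843  0.1247] yaw -4.01 F [-15.14   2.7    7.37] T [ 0.527  3.332 -0.251] w 8.1 j7 0.019
```

Emit:
{"method": "move_arm", "body": {
  "moves": [
    [0, 0, 0, 0.0027, 0, -0.0104, 0.0],
    [0, 0, 0, 0.0061, 0, -0.0204, 0.0],
    [0, 0, 0, 0.0101, 0, -0.0302, 0.0],
    [0, 0, 0, 0.0149, 0, -0.0397, 0.0],
    [0, 0, 0, 0.0202, 0, -0.0488, 0.0],
    [0, 0, 0, 0.0261, 0, -0.0575, 0.0],
    [0, 0, 0, 0.0327, 0, -0.0658, 0.0],
    [0, 0, 0, 0.0396, 0, -0.0735, 0.0],
    [0, 0, 0, 0.0471, 0, -0.0807, 0.0],
    [0, 0, 0, 0.055, 0, -0.0874, 0.0]
  ]
}}

```text
clock: 17.75
position: [0.4953, -0.0896, 0.2137]
ee_rot: [0.999, -0.036, -0.001, 0.0]
ft_force: [-11.7, -2.6, 8.6]
grip_width: 0.096
```

```bash
python3 o.py
```

```text
17.75 p [ 0.4953 -0.0896  0.2137] yaw -4.08 F [-11.71  -2.61   8.58] T [-0.698  2.714 -0.169] w 8.2 j7 0.023
```

Emit:
{"method": "move_arm", "body": {
  "moves": [
    [0, 0, 0, 0.002, 0, -0.0015, 0.0],
    [0, 0, 0, 0.004, 0, -0.003, 0.0],
    [0, 0, 0, 0.004, 0, -0.003, 0.0]
  ]
}}

```text
clock: 18.05
position: [0.4998, -0.09, 0.217]
ee_rot: [0.999, -0.036, -0.0, 0.0]
ft_force: [-11.7, -2.0, 11.5]
grip_width: 0.103
```

```bash
python3 o.py
```

```text
18.05 p [ 0.4998 -0.09    0.217 ] yaw -4.08 F [-11.7   -1.96  11.47] T [-0.586  2.719 -0.183] w 8.8 j7 0.024
```

Emit:
{"method": "move_arm", "body": {
  "moves": [
    [0, 0, 0, -0.001, 0, -0.001, 0.0],
    [0, 0, 0, -0.001, 0, -0.001, 0.034],
    [0, 0, 0, -0.001, 0, -0.001, 0.034],
    [0, 0, 0, -0.001, 0, -0.001, 0.034],
    [0, 0, 0, -0.001, 0, -0.02, 0.034],
    [0, 0, 0, -0.001, 0, -0.05, 0.034],
    [0, 0, 0, -0.001, 0, -0.07, 0.034],
    [0, 0, 0, -0.001, 0, -0.07, 0.034]
  ]
}}

```text
clock: 18.85
position: [0.5008, -0.0887, 0.2872]
ee_rot: [0.999, -0.035, 0.003, -0.0]
ft_force: [-0.3, 1.2, -0.7]
grip_width: 0.398
```

```bash
python3 o.py;python3 chk.py; python3 chk.py
```

```text
18.85 p [ 0.5008 -0.0887  0.2872] yaw -3.98 F [-0.26  1.2  -0.7 ] T [-0.014  0.011 -0.046] w 34.0 j7 0.02
lid diff from closed 41.72
lid diff from closed 38.55
```

```bash
python3 - <<'E'
from h import *
a=cams.camera("side").astype(float)[130:260,210:340]
for i in range(10): b=cams.camera("side").astype(float)[130:260,210:340]; print(round(np.abs(cv2.GaussianBlur(b,(5,5),0)-cv2.GaussianBlur(a,(5,5),0)).mean(),2),end=" ")
E
python3 chk.py; python3 lid.py pics/l2.png; python3 o.py
```

```text
1.82 3.13 4.32 5.3 5.96 6.02 5.98 5.99 5.98 5.98 lid diff from closed 5.99
19.65 p [ 0.4993 -0.0888  0.2839] yaw -4.0 F [-0.3  -0.41  0.37] T [-0.009 -0.031 -0.025] w 34.0 j7 0.02
```

View pics/l2.png

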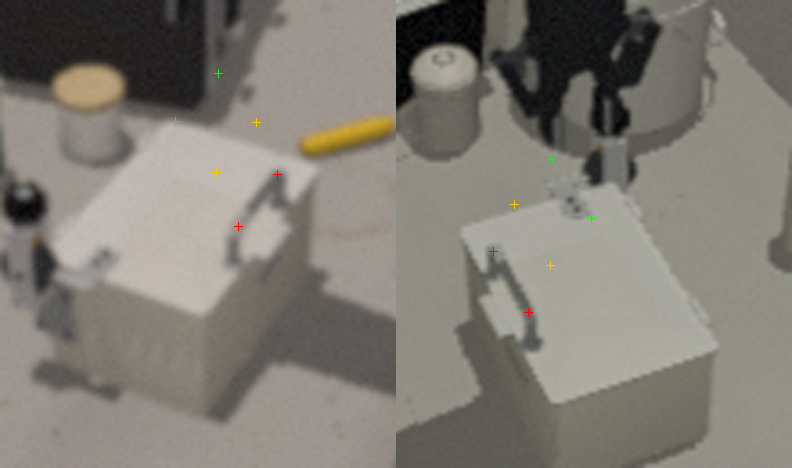

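The side view shows the lid shut again, but the frames show it sank slowly (more than 1 s), so the load is nearly enough. I'll add about 5°.

Emit:
{"method": "move_arm", "body": {
  "moves": [
    [0, 0, -2, 0.027, -0.039, 0, 0.06],
    [0, 0, -4, 0.054, -0.078, 0, 0.06],
    [0, 0, -4, 0.081, -0.117, 0, 0.06],
    [0, 0, -4, 0.0926, -0.1342, 0.02, 0.06],
    [0, 0, -4, 0.0926, -0.1342, 0.05, 0.06],
    [0, 0, -4, 0.0926, -0.1342, 0.05, 0.06]
  ]
}}

```text
clock: 20.25
position: [0.5993, 0.039, 0.2296]
ee_rot: [1.0, 0.001, -0.003, 0.001]
ft_force: [-0.6, -1.2, -0.6]
grip_width: 0.7
```

```bash
python3 chk.py; python3 o.py
```

```text
lid diff from closed 1.78
20.3 p [0.6    0.0383 0.2324] yaw 0.0 F [-0.63 -0.05  0.65] T [-0.01  -0.059 -0.026] w 59.9 j7 -0.132
```

Emit:
{"method": "move_arm", "body": {
  "moves": [
    [0, 0, 0, 0, 0, 0.04, 0.06],
    [0, 0, 0, 0, 0, 0.08, 0.06],
    [0, 0, 0, 0, 0, 0.08, 0.05],
    [0, 0, 0, 0, 0, 0.08, 0.0],
    [0, 0, 0, 0, 0, 0.08, 0.0],
    [0, 0, 0, 0, 0, 0.08, 0.0],
    [0, 0, 0, 0, 0, 0.08, 0.0]
  ],
  "grip_force": 40
}}

```text
clock: 21.0
position: [0.6012, 0.0382, 0.1569]
ee_rot: [1.0, -0.0, 0.0, -0.0]
ft_force: [-7.1, -1.4, -1.0]
grip_width: 0.382
```

```bash
python3 o.py
```

```text
21.0 p [0.6012 0.0382 0.1569] yaw -0.04 F [-7.12 -1.43 -1.05] T [-0.182  1.268 -0.096] w 32.6 j7 -0.131
```

Emit:
{"method": "move_arm", "body": {
  "moves": [
    [0, 0, 1.5, 0, 0, 0, 0.0],
    [0, 0, 3, 0, 0, 0, 0.0]
  ]
}}

```text
clock: 21.2
position: [0.6011, 0.0381, 0.1569]
ee_rot: [1.0, -0.027, 0.0, 0.0]
ft_force: [-7.4, -0.9, -0.6]
grip_width: 0.382
```

```bash
python3 o.py
```

```text
21.2 p [0.6011 0.0381 0.1569] yaw -3.07 F [-7.35 -0.86 -0.64] T [-0.268  1.285  0.214] w 32.6 j7 -0.183
```

Emit:
{"method": "move_arm", "body": {
  "moves": [
    [0, 0, 1.5, 0, 0, 0, 0.0],
    [0, 0, 2.2, 0, 0, 0, 0.0]
  ]
}}

```text
clock: 21.4
position: [0.6011, 0.0381, 0.1569]
ee_rot: [0.999, -0.046, 0.0, 0.0]
ft_force: [-6.9, -1.9, -1.3]
grip_width: 0.384
```

```bash
python3 o.py; python3 st.py
```

```text
21.4 p [0.6011 0.0381 0.1569] yaw -5.27 F [-6.88 -1.86 -1.32] T [-0.317  1.278  0.267] w 32.8 j7 -0.22
21.65 Tz [0.267 0.162 0.099 0.013 0.096 0.11 ] 0.124 tau7 [-0.216 -0.121 -0.31  -0.151 -0.094 -0.081] F [-6.92 -1.35 -0.38]
```

Emit:
{"method": "move_arm", "body": {
  "moves": [
    [0, 0, 0, 0, 0, 0, 0.06],
    [0, 0, 0, 0, 0, 0, 0.06],
    [0, 0, 0, 0, 0, 0, 0.06],
    [0, 0, 0, 0, 0, -0.045, 0.06],
    [0, 0, 0, -0.005, 0.005, -0.07, 0.06],
    [0, 0, -1, -0.04, 0.037, -0.07, 0.06],
    [0, 0, -1, -0.076, 0.07, -0.07, 0.06],
    [0, 0, -1, -0.113, 0.104, -0.06, 0.06],
    [0, 0, -1, -0.1511, 0.1378, -0.05, 0.05],
    [0, 0, -1, -0.1511, 0.1378, -0.03, 0.045]
  ]
}}

```text
clock: 22.7
position: [0.436, -0.089, 0.186]
ee_rot: [0.999, -0.04, 0.002, 0.0]
ft_force: [0.9, 0.1, 0.4]
grip_width: 0.525
```

```bash
python3 chk.py; python3 o.py
```

```text
lid diff from closed 4.53
22.75 p [ 0.4356 -0.0871  0.1821] yaw -4.44 F [-1.14  0.07 -3.71] T [-0.016  0.055  0.025] w 44.9 j7 0.01
```

Emit:
{"method": "move_arm", "body": {
  "moves": [
    [0, 0, 0, 0.001, 0, 0.03, 0.045],
    [0, 0, 0, 0.001, 0, 0.06, 0.045],
    [0, 0, 0, 0.001, 0, 0.06, 0.03],
    [0, 0, 0, 0.001, 0, 0.06, 0.0],
    [0, 0, 0, 0.001, 0, 0.06, 0.0],
    [0, 0, 0, 0.001, 0, 0.06, 0.0],
    [0, 0, 0, 0.001, 0, 0.06, 0.0]
  ],
  "grip_force": 30
}}

```text
clock: 23.45
position: [0.4394, -0.0847, 0.1255]
ee_rot: [0.999, -0.037, 0.0, -0.0]
ft_force: [-4.6, 0.9, 3.2]
grip_width: 0.096
```

```bash
python3 o.py
```

```text
23.45 p [ 0.4394 -0.0847  0.1255] yaw -4.2 F [-4.64  0.93  3.23] T [ 0.292  1.152 -0.191] w 8.2 j7 0.016
```

Emit:
{"method": "move_arm", "body": {
  "moves": [
    [0, 0, 0, 0.0027, 0, -0.0104, 0.0],
    [0, 0, 0, 0.0061, 0, -0.0204, 0.0],
    [0, 0, 0, 0.0101, 0, -0.0302, 0.0],
    [0, 0, 0, 0.0149, 0, -0.0397, 0.0],
    [0, 0, 0, 0.0202, 0, -0.0488, 0.0],
    [0, 0, 0, 0.0261, 0, -0.0575, 0.0],
    [0, 0, 0, 0.0327, 0, -0.0658, 0.0],
    [0, 0, 0, 0.0396, 0, -0.0735, 0.0],
    [0, 0, 0, 0.0471, 0, -0.0807, 0.0],
    [0, 0, 0, 0.055, 0, -0.0874, 0.0]
  ]
}}

```text
clock: 24.45
position: [0.4935, -0.0898, 0.213]
ee_rot: [0.999, -0.037, -0.001, 0.0]
ft_force: [-10.8, -1.8, 7.1]
grip_width: 0.097
```

Emit:
{"method": "move_arm", "body": {
  "moves": [
    [0, 0, 0, 0.002, 0, -0.0015, 0.0],
    [0, 0, 0, 0.004, 0, -0.003, 0.0],
    [0, 0, 0, 0.004, 0, -0.003, 0.0]
  ]
}}

```text
clock: 24.75
position: [0.4979, -0.0903, 0.2164]
ee_rot: [0.999, -0.037, -0.0, 0.0]
ft_force: [-11.2, -0.9, 9.9]
grip_width: 0.097
```

```bash
python3 o.py
```

```text
24.75 p [ 0.4979 -0.0903  0.2164] yaw -4.26 F [-11.18  -0.88   9.9 ] T [-0.273  2.695 -0.168] w 8.3 j7 0.022
```

Emit:
{"method": "move_arm", "body": {
  "moves": [
    [0, 0, 0, -0.001, 0, -0.001, 0.0],
    [0, 0, 0, -0.001, 0, -0.001, 0.034],
    [0, 0, 0, -0.001, 0, -0.001, 0.034],
    [0, 0, 0, -0.001, 0, -0.001, 0.034],
    [0, 0, 0, -0.001, 0, -0.02, 0.034],
    [0, 0, 0, -0.001, 0, -0.05, 0.034],
    [0, 0, 0, -0.001, 0, -0.07, 0.034],
    [0, 0, 0, -0.001, 0, -0.07, 0.034]
  ]
}}

```text
clock: 25.55
position: [0.4985, -0.0893, 0.2875]
ee_rot: [0.999, -0.036, 0.003, -0.0]
ft_force: [0.2, -0.3, 0.3]
grip_width: 0.397
```

```bash
cat > creep.py <<'E'
from h import *
g=lambda: cv2.GaussianBlur(cams.camera("side").astype(float)[130:260,210:340],(5,5),0)
a=g()
for i in range(14): b=g(); print(round(np.abs(b-a).mean(),2),end=" ")
print(manip.get_obs()["clock"])
E
python3 creep.py; python3 chk.py
```

```text
0.62 0.63 0.68 0.71 0.69 0.69 0.69 0.68 0.67 0.68 0.67 0.66 0.66 0.66 26.3
lid diff from closed 48.86
```

```bash
python3 lid.py pics/l3.png; python3 o.py
```

```text
26.45 p [ 0.497  -0.0893  0.2844] yaw -4.2 F [ 0.47 -0.14 -0.05] T [-0.016 -0.016 -0.018] w 33.6 j7 0.018
```

View pics/l3.png

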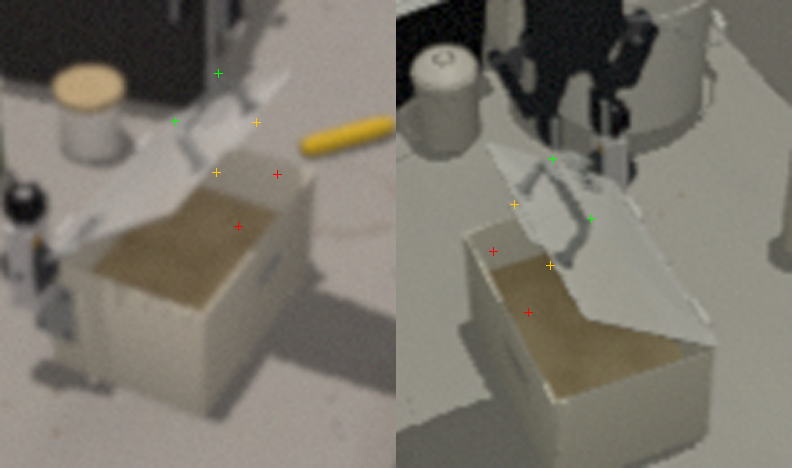

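The lid stands open. Bar in the scene view runs from (545,165) to (585,228), close to the 40° markers. I'll fit the angle numerically along the dark bar, checking the method on the closed start images.

```bash
python3 - <<'E'
from h import *
from scipy.ndimage import map_coordinates
ex=np.array([np.cos(np.radians(4.3)),-np.sin(np.radians(4.3)),0]); ey=np.array([-ex[1],ex[0],0])
b0=np.array([.4394,-.0860,.160])
def bar(th,s,dr=0):
    a=np.radians(13.6+th); return b0+ex*(.149-(.1533+dr)*np.cos(a))+ey*s[:,None]+np.array([0,0,(.1533+dr)*np.sin(a)-.036])
P={n:cams.camera_params(n) for n in("side","scene")}
new={n:cv2.cvtColor(cams.camera(n),cv2.COLOR_RGB2GRAY).astype(float) for n in P}
old={n:cv2.imread(f"pics/{n}0.png",0).astype(float) for n in P}
s=np.linspace(-.028,.028,30)
def prof(I,n,ths): return np.array([map_coordinates(I[n],proj(P[n],bar(t,s))[:,::-1].T,order=1).mean() for t in ths])
for nm,I,ths in(("closed",old,np.arange(-8,9,1.)),("now",new,np.arange(26,48,1.))):
    for n in P:
        v=prof(I,n,ths); k=np.argsort(v)[:4]; print(nm,n,list(zip(ths[k],v[k].round(0))), v.round(0).astype(int))
E
```

```text
closed side [(np.float64(0.0), np.float64(129.0)), (np.float64(-1.0), np.float64(131.0)), (np.float64(1.0), np.float64(132.0)), (np.float64(-2.0), np.float64(137.0))] [165 164 161 158 153 145 137 131 129 132 140 153 166 176 183 186 187]
closed scene [(np.float64(-2.0), np.float64(128.0)), (np.float64(-3.0), np.float64(128.0)), (np.float64(-1.0), np.float64(130.0)), (np.float64(0.0), np.float64(132.0))] [158 155 149 141 133 128 128 130 132 133 135 141 151 159 164 166 166]
now side [(np.float64(47.0), np.float64(33.0)), (np.float64(46.0), np.float64(35.0)), (np.float64(45.0), np.float64(37.0)), (np.float64(44.0), np.float64(41.0))] [166 165 166 165 161 157 153 151 144 133 119 108 102  95  84  69  55  47
  41  37  35  33]
now scene [(np.float64(37.0), np.float64(95.0)), (np.float64(38.0), np.float64(100.0)), (np.float64(36.0), np.float64(107.0)), (np.float64(39.0), np.float64(124.0))] [158 159 159 158 158 157 157 157 152 132 107  95 100 124 148 155 153 147
 139 130 126 127]
```

The fit gives about 37.4° (scene view), so the lid settled about 0.06 rad from 41°, and it holds. I'll lift it once more to about 43.5° so it comes to rest near 40°.

Emit:
{"method": "move_arm", "body": {
  "moves": [
    [0, 0, 0, -0.005, 0, 0.03, 0.034],
    [0, 0, 0, -0.005, 0, 0.06, 0.034],
    [0, 0, 0, -0.005, 0, 0.075, 0.034],
    [0, 0, 0, -0.005, 0, 0.075, 0.034],
    [0, 0, 0, -0.005, 0, 0.075, 0.0],
    [0, 0, 0, -0.005, 0, 0.075, 0.0],
    [0, 0, 0, -0.005, 0, 0.075, 0.0],
    [0, 0, 0, -0.005, 0, 0.075, 0.0]
  ]
}}

```text
clock: 27.35
position: [0.4922, -0.0889, 0.2103]
ee_rot: [0.999, -0.037, 0.001, -0.0]
ft_force: [-2.5, 1.3, 4.3]
grip_width: 0.096
```

```bash
python3 o.py
```

```text
27.35 p [ 0.4922 -0.0889  0.2103] yaw -4.21 F [-2.54  1.27  4.3 ] T [ 0.17   0.716 -0.221] w 8.2 j7 0.02
```

Emit:
{"method": "move_arm", "body": {
  "moves": [
    [0, 0, 0, 0.0045, 0, -0.0035, 0.0],
    [0, 0, 0, 0.009, 0, -0.007, 0.0],
    [0, 0, 0, 0.0135, 0, -0.01, 0.0],
    [0, 0, 0, 0.0135, 0, -0.01, 0.0]
  ]
}}

```text
clock: 27.75
position: [0.505, -0.0902, 0.2198]
ee_rot: [0.999, -0.037, -0.001, 0.0]
ft_force: [-7.4, 1.3, 5.8]
grip_width: 0.099
```

```bash
python3 o.py
```

```text
27.75 p [ 0.505  -0.0902  0.2198] yaw -4.23 F [-7.37  1.3   5.77] T [ 0.005  1.673 -0.193] w 8.5 j7 0.023
```

Emit:
{"method": "move_arm", "body": {
  "moves": [
    [0, 0, 0, 0, 0, 0, 0.034],
    [0, 0, 0, 0, 0, 0, 0.034],
    [0, 0, 0, 0, 0, 0, 0.034],
    [0, 0, 0, 0, 0, -0.02, 0.034],
    [0, 0, 0, 0, 0, -0.05, 0.034],
    [0, 0, 0, 0, 0, -0.08, 0.034],
    [0, 0, 0, 0, 0, -0.12, 0.034],
    [0, 0, 0, 0, 0, -0.12, 0.034]
  ]
}}

```text
clock: 28.55
position: [0.5072, -0.0901, 0.3447]
ee_rot: [0.999, -0.037, 0.004, 0.0]
ft_force: [-0.3, 0.3, -0.6]
grip_width: 0.401
```

```bash
python3 creep.py; python3 creep.py; python3 - <<'E'
from h import *
from scipy.ndimage import map_coordinates
ex=np.array([np.cos(np.radians(4.3)),-np.sin(np.radians(4.3)),0]); ey=np.array([-ex[1],ex[0],0])
b0=np.array([.4394,-.0860,.160]); s=np.linspace(-.028,.028,30)
P=cams.camera_params("scene"); im=cams.camera("scene"); I=cv2.cvtColor(im,cv2.COLOR_RGB2GRAY).astype(float)
for t in np.arange(33,47,1.):
    a=np.radians(13.6+t); X=b0+ex*(.149-.1533*np.cos(a))+ey*s[:,None]+np.array([0,0,.1533*np.sin(a)-.036])
    print(t,map_coordinates(I,proj(P,X)[:,::-1].T,order=1).mean().round(0),end="; ")
A=cv2.resize(im[100:250,180:300,::-1],None,fx=3.3,fy=3.3,interpolation=cv2.INTER_CUBIC)
B=cv2.resize(cams.camera("side")[120:270,210:330,::-1],None,fx=3.3,fy=3.3,interpolation=cv2.INTER_CUBIC)
cv2.imwrite("pics/l4.png",np.hstack([A,B]))
E
python3 o.py
```

```text
0.57 0.57 0.58 0.59 0.58 0.57 0.58 0.57 0.57 0.57 0.58 0.58 0.56 0.57 29.3
0.56 0.55 0.57 0.56 0.56 0.54 0.55 0.57 0.56 0.56 0.56 0.57 0.54 0.55 30.05
33.0 156.0; 34.0 155.0; 35.0 155.0; 36.0 155.0; 37.0 153.0; 38.0 141.0; 39.0 117.0; 40.0 102.0; 41.0 102.0; 42.0 117.0; 43.0 137.0; 44.0 143.0; 45.0 138.0; 46.0 128.0; 30.15 p [ 0.5054 -0.0899  0.3393] yaw -4.2 F [-0.67  0.5   0.14] T [ 0.004 -0.026 -0.002] w 33.9 j7 0.019
```

View pics/l4.png

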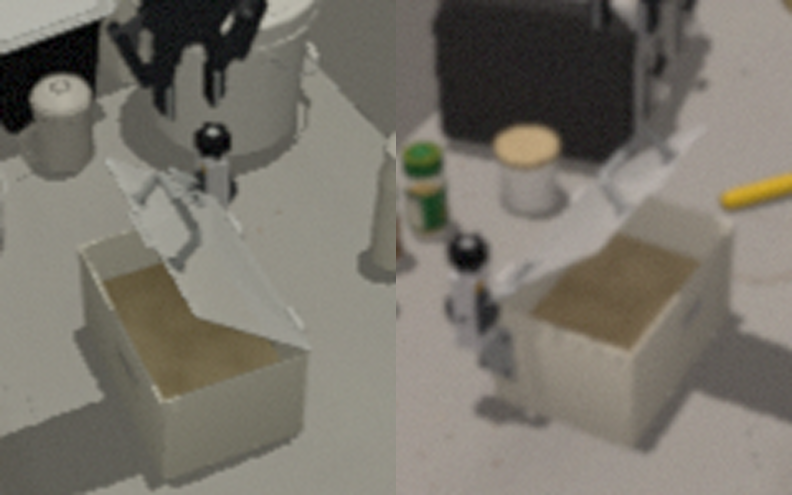

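The lid stands at about 40.5° with no movement over 1.5 s of frames. The gripper is clear above it and feels no load. Handing in.

```bash
python3 -c "
from workcell import manip
print(manip.hand_in())"
```

```text
the job is handed in; nothing more can be done
None
```

The lid now stands open by itself at about 40.5°, and I handed the job in at about 30 s with the gripper clear of everything.

**Tightening:** I turned the knob clockwise in small steps, trying the lid from about 41° each time:

| Knob turn | Result when let go |
|---|---|
| about 2.34 rad | lid fell shut |
| about 2.53 rad | lid sank slowly shut |
| about 2.62 rad | lid held, settling to about 37° |

I left the knob there and lifted the lid once more to about 44°, so that it settled near 40°.

**Last checks:** The final angle comes from the scene camera, where the bar fit gives 40–41°. Side-camera frames over the last 1.5 s showed no movement. The wrist force read about zero.

**What disagreed or stayed uncertain:**
- **Fingertips:** they sit about 30 mm short of the stated tool point. My first grip on the knob closed on air above it, touching nothing, and I allowed for this afterwards.
- **Clamp load:** I could only estimate it from noisy torque readings, at roughly 12–14 N against the 24 N limit. The last step added only about 1.3 N past the setting where the lid still sank.
- **Side camera:** its bar fit could not confirm the angle, because the bar blends into the dark background there.

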